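# Power up the pump controller and purge it

### The arm

A 6-joint arm with a two-finger parallel gripper is mounted at the origin on a cart in front of the work surface, level with it; the furniture and walls round the work are solid. World frame = base frame: x ahead of the robot, y to its left, z up, the work surface at z = 0. Lengths are in m, angles in rad, forces in N, time in s.
With the tool pointing down it reaches from about 0.4 to 0.825 m from the base axis. Payload 7 kg.
Tool frame: the origin (TCP) lies midway between the tips of the shut fingers; the grasp point (between the pads) lies 19 mm behind it; z points along the fingers, y is the line along which they close (so a half turn about z gives the same grasp; the last joint's range is limited). The gripper opens to 88 mm and grips with 3 to 60 N. Pads are 19 mm wide; open, the fingers measure 130 mm over their backs; the gripper's body (78 mm by 193 mm) begins 47 mm behind the grasp point.
Start: joints at [0.288, 0.359, 0.012, 0, -1.224, -0.288], TCP at [0.675, -0, 0.197] pointing down, gripper open.
Joint ranges: [-3.07, 3.07], [-1.43, 2.12], [-1.02, 1.25], [-3.03, 1.67], [-3.05, -0], [-3.03, 3.03]. Speed limits (rad/s): [2.39, 2.39, 3.01, 3.14, 3.14, 3.14].

### API

Orientations are given as [roll, pitch, yaw] about the fixed x, y, z axes, in that order (R = Rz(yaw) Ry(pitch) Rx(roll)).
In Python, from station import arm gives the robot as it stands.
- The arm moves only by the tool servo_tool, never from a script. Its argument "deltas" is a list of rows, each a list of 7 numbers: the closure, from -1 (fully open) to 1 (shut), then the shift along the tool's x, y, z in mm, then the turn, a rotation vector about the tool's x, y, z in degrees. In form: [[gripper, x, y, z, ax, ay, az], ...]. A call has 1 to 20 rows; each row shifts and turns the commanded pose from where the row before left it, along the tool's axes as they then stand; what a row does not reach is not made up. A row lasts 1/12 s, in which the tool goes at most 41.7 mm and 7.16 degrees, less where a joint would pass 70% of its speed; a pose out of reach is approached as far as the arm can. A call is refused whole if a number of a shift passes 41.7 or a number of a turn 7.16, either way. A call with a gripper value outside its range is refused whole. The fingers move at their own pace and stop on an object; "squeeze" is the grip in N (left out, the last holds). Time passes only in rows, so rows that do not move let the fingers close. It gives the time, the measured TCP pose, the force, the opening and the grip force at its end, in the units of the state.
- arm.get_state(): the state, without advancing time (a new reading comes with each control period).
- arm.grab_frame(name): name is "scene" or "side" or "wrist"; returns a dict with "color" (400x640x3 uint8, red, green, blue), "K" (3x3 intrinsics, pixels), "distortion" ([k1, k2, p1, p2, k3] as OpenCV has them; the pictures are not rectified), "position" and "orientation" of the camera in the world. Camera axes: x right, y down, z forward; pixel columns grow to the right and rows downward; lengths in m; the calibration is good to about 2 mm. A picture is of the moment at which its call begins. There is no depth.
- arm.job_done(): hands the job in; it is judged then, once.
Trained networks look in a picture, given as the dict that the camera call returned (one of the last four; its "shot" number tells which), for a name from the list of things; names that differ only in an ending like _2 or _b are one class to them, and where a whole thing is asked for, a point or a joint stands for the part that bears it (a point fixed in the world has none). Each returns a list of dicts, best first, with "conf" (0 to 1); they miss things now and then, are a little off and sometimes report something else, mostly with a low value. They report only what shows in the picture. A call takes as long as a camera call.
- arm.recognise(query, picture): "at" ([x, y, z] in m, in the coordinates of the camera as it stood for that picture, good to about 4 mm: the middle of the surface that is visible of it).
The state is a dict: "t": time; "q": joint angles; "qd": joint speeds; "joint_efforts": joint torques, N m; "eef_pos": TCP position; "ee_rot": TCP orientation; "force": force on the tool from outside, world axes, zero at the start; "moment": the same for the moment, N m; "width": finger opening in m; "gripper_force": force on a finger pad.
Only numpy, scipy, OpenCV 4.12 (cv2) and the standard library are available. Lean on these libraries where they do the work, as an engineer would, in place of code of your own. Each camera call takes 0.05 s, during which the arm holds its last target. There are 200 camera calls.

### The job

Power up the pump and purge it: with closed fingers, tip the power strip's rocker switch fully on, then push the controller's round key fully in (it stays in), then press the long bar key fully down, in that order. The program finishes while still holding the bar key down. Leave the square key alone, pick nothing up, and do not shift the strip or disturb the vessels standing about.

Things in the scene. Friction and masses are not known exactly. Their poses are not given: they have to be found in the camera images.
- strip: white four-way power strip lying loose on the bench (0.35 kg), 54 x 269 x 47 mm, origin under its centre, its length along its own y; its x axis points away from the robot, more or less. Its body is 42 mm high. A rocker switch of 24 x 12 mm (x by y) stands near its -y end, centred at (0, -84) mm in its frame, on top of the strip; the four sockets lie on the +y side of it
- rocker_high (a point): fixed point on the strip at (-8, -84) mm in its frame, 47 mm above the bench, axes as the strip's: the top of the near (-x) half of the rocker while off. That half spans x -11 to -1, y -90 to -78 mm; beyond it the strip's top runs on at 42 mm height to x = -25 mm. Press it straight down, finger kept off the far half (x > 0): a 20 mm wide tip centred near x = -16 mm works
- strip_switch (a joint): angle of the rocker: 0 off (near half high), 0.349 rad fully on (near half about 4 mm lower at its outer edge, nearly flush with the strip, and the far half about 4 mm higher). No spring, it stays where it is left; about 2 to 3 N at the near half moves it
- console: grey pump controller fixed to the bench, 130 x 246 mm (x by y), origin under its centre; a deck 35 mm high carries three key modules side by side along its y, 76 mm apart, in any order, and a display ridge along its far (+x) edge is 73 mm high from x = +29 mm on
- start_module: fixed key module of the pump controller that carries the round key: grey block 66 x 66 mm, 20 mm high, origin under its centre, top face 55 mm above the bench; same yaw as the controller
- purge_module: fixed key module of the pump controller that carries the long bar key: grey block 66 x 66 mm, 20 mm high, origin under its centre, top face 55 mm above the bench; same yaw as the controller
- stop_module: fixed key module of the pump controller that carries the square key: grey block 66 x 66 mm, 20 mm high, origin under its centre, top face 55 mm above the bench; same yaw as the controller
- start_key_top (a point): centre of the top face of the round key, a black disc 34 mm across, 66 mm above the bench when out; moves with the key
- start_key (a joint): travel of the round key: 0 out, 0.007 m fully in (downwards). No spring: it resists with about 4 N and stays where it is pushed to
- purge_key_top (a point): centre of the top face of the long bar key, black, 20 x 52 mm (x by y of the controller), 66 mm above the bench when up; moves with the key
- purge_key (a joint): travel of the bar key: 0 up, 0.007 m fully down. Sprung: 2.4 N to start it, 6.6 N fully down, comes back up when let go
- stop_key_top (a point): centre of the top face of the square key, black, 28 x 28 mm, 66 mm above the bench; not to be pressed
- stop_key (a joint): travel of the square key: 0 up, 0.007 m fully down, sprung like the bar key
- beaker: clear empty glass beaker, 54 mm wide and 70 mm high, origin under its centre; a bystander between strip and controller
- small_bottle: small brown bottle with a white cap, 42 mm wide, 78 mm high, origin under its centre; a bystander between strip and controller
- tin: round white tin, 62 mm wide, 26 mm high, origin under its centre; a bystander near the front edge
- amber_bottle: brown reagent bottle with a black cap, 58 mm wide, 118 mm high, origin under its centre; a bystander at the back

How it is judged:
On the way, in this order (a step that is already met when the one before it is completed fails the run):
1. the rocker of the power strip is tipped on (value of joint strip_switch above 0.2 rad), for 0.2 s.
2. then the round key is pushed in (value of joint strip_switch above 0.2 rad and value of joint start_key above 0.0045 m), for 0.2 s.
3. then the bar key is pressed down by the fingers (all of step 2 and value of joint purge_key above 0.0045 m and contact force between purge_module and the fingers above 1 N), for 0.2 s.
At the end, for the whole second after the job is handed in: the rocker is on (past 0.20 of 0.349 rad), the round key is in (past 4.5 of 7 mm), the square key is up (under 2 mm), and the fingers still hold the bar key down past 4.5 of 7 mm with more than 1 N (all of step 3 and value of joint stop_key below 0.002 m); the arm keeps its last pose, push and grip.
It fails at once if the round key is pressed before the strip is on (value of joint strip_switch below 0.2 rad and value of joint start_key above 0.002 m).
It fails at once if the bar key is pressed before the round key is in (value of joint start_key below 0.0045 m and value of joint purge_key above 0.002 m).
It fails at once if the square key is pressed (value of joint stop_key above 0.003 m).
It fails at once if the power strip is lifted or shoved more than 25 mm (height (world z) of strip above 0.01 m or distance of strip from where it was at the start of the episode above 0.025 m).
It fails at once if a bystander is moved more than 20 mm, lifted or tipped (distance of any of beaker, small_bottle, tin, amber_bottle from where it was at the start of the episode above 0.02 m or height (world z) of any of beaker, small_bottle, tin, amber_bottle above 0.015 m or angle between any of beaker, small_bottle, tin, amber_bottle's own z axis and vertical above 0.4 rad).
It also fails if it takes over 38 s, if anything falls off the work surface, if the arm or the gripper's body presses on something with over 40 N, if the wrist force passes 120 N, or if a joint passes its speed limit or range.

## Working session

There is one attempt and no reset: what is moved stays moved. The work goes in short steps, Python scripts to look and compute and a tool call to move; the robot and the scene stay as the last step left them, time stands still between calls to the robot, and variables do not carry over. Pictures are saved under pics/ and viewed, at most 10 in all, crops included, and the job is handed in when it is done.

Besides the shell and the picture viewer there is one more tool, called after ">>>" as a command line: name --pt "numbers of a row" for each row, then --argument value for the rest. servo_tool: Moves the arm, as the interface text tells. Its arguments: {"type":"object","properties":{"deltas":{"type":"array","items":{"type":"array","items":{"type":"number"}}},"squeeze":{"type":"number"}},"required":["deltas"]}

```bash
mkdir -p pics
cat > h.py <<'E'
import numpy as np, cv2
from station import arm
from scipy.spatial.transform import Rotation as R
def rot(o):
    o=np.array(o,float)
    return o if o.shape==(3,3) else (R.from_euler('xyz',o).as_matrix() if o.size==3 else R.from_quat(o).as_matrix())
def world(f,p): return rot(f['orientation'])@np.array(p)+np.array(f['position'])
def onplane(f,uv,z):
    n=cv2.undistortPoints(np.array(uv,float).reshape(-1,1,2),f['K'],np.array(f['distortion'],float)).reshape(-1,2)
    d=np.c_[n,np.ones(len(n))]@rot(f['orientation']).T; c=np.array(f['position'])
    return c+d*((z-c[2])/d[:,2])[:,None]
def proj(f,P):
    M=rot(f['orientation']).T; p=(np.array(P,float).reshape(-1,3)-np.array(f['position']))@M.T
    return cv2.projectPoints(p,np.zeros(3),np.zeros(3),f['K'],np.array(f['distortion'],float))[0].reshape(-1,2)
def save(f,n): cv2.imwrite('pics/'+n,f['color'][:,:,::-1])
E
python3 - <<'E'
from h import *
np.set_printoptions(precision=4,suppress=True)
s=arm.get_state();print(s['t'],s['eef_pos'],s['ee_rot'])
for n in ['scene','side','wrist']:
    f=arm.grab_frame(n);save(f,n+'0.png');print(n,f['position'],f['orientation'])
    for q in ['strip','rocker_high','start_key_top','purge_key_top','stop_key_top','start_module','purge_module','stop_module','console','beaker','small_bottle','tin','amber_bottle']:
        for r in arm.recognise(q,f)[:2]:
            w=world(f,r['at']);print(q,round(r['conf'],2),w,proj(f,w)[0].round())
print(arm.get_state()['t'])
E
```

```text
0.0 [ 0.6745 -0.      0.1963] [ 3.1399 -0.0001 -1.5709]
scene [ 0.1292 -0.8549  0.8797] [-2.272  -0.0114 -0.4658]
strip 0.7 [ 0.4856 -0.1891  0.0494] [316. 259.]
strip 0.56 [0.4282 0.2053 0.0391] [243. 184.]
rocker_high 0.79 [0.4337 0.204  0.0346] [245. 185.]
purge_key_top 0.44 [ 0.4908 -0.1898  0.0671] [318. 254.]
stop_key_top 0.67 [ 0.4991 -0.2667  0.0622] [335. 275.]
start_module 0.72 [ 0.5021 -0.3404  0.057 ] [351. 298.]
start_module 0.56 [0.542  0.0078 0.0381] [302. 211.]
purge_module 0.62 [ 0.4855 -0.1908  0.046 ] [316. 261.]
stop_module 0.96 [ 0.4924 -0.2649  0.0505] [332. 279.]
stop_module 0.44 [0.4318 0.205  0.0394] [244. 184.]
console 0.96 [ 0.5487 -0.2936  0.0442] [357. 281.]
console 0.66 [0.4322 0.2037 0.0355] [245. 185.]
beaker 0.79 [0.5454 0.0056 0.0442] [304. 210.]
small_bottle 0.65 [ 0.4202 -0.0062  0.0495] [266. 224.]
small_bottle 0.38 [0.4307 0.2012 0.038 ] [244. 185.]
tin 0.87 [0.3692 0.0032 0.0248] [248. 233.]
amber_bottle 0.88 [0.7043 0.0018 0.0678] [351. 189.]
side [0.2719 0.8459 0.7354] [-2.2037 -0.0096 -2.8406]
strip 0.94 [0.4367 0.2618 0.0408] [329. 288.]
roc
[... 663 characters left out ...]
7 0.0237] [382. 233.]
tin 0.22 [ 0.4909 -0.1755  0.0639] [354. 171.]
amber_bottle 0.2 [ 0.5466 -0.1624  0.0351] [335. 178.]
wrist [ 0.6748 -0.0706  0.3858] [2.878  0.0003 3.1415]
strip 0.41 [0.5396 0.0222 0.0429] [429. 198.]
purge_key_top 0.72 [ 0.4924 -0.1704  0.0656] [499.  20.]
purge_module 0.75 [ 0.503  -0.1681  0.0571] [484.  24.]
stop_module 0.39 [ 0.4986 -0.1733  0.066 ] [494.  16.]
console 0.56 [ 0.5567 -0.1466  0.0617] [434.  44.]
beaker 0.88 [0.5404 0.0234 0.041 ] [428. 198.]
small_bottle 0.67 [0.4441 0.0013 0.0578] [515. 184.]
small_bottle 0.21 [ 0.4952 -0.1755  0.0625] [495.  15.]
tin 0.92 [0.3668 0.0061 0.0281] [556. 183.]
amber_bottle 0.79 [0.7136 0.0158 0.0932] [282. 204.]
2.1
```

Run:
```python
import cv2,numpy as np
a=cv2.imread('pics/scene0.png')[140:340,180:440];b=cv2.imread('pics/side0.png')[120:340,250:450]
cv2.imwrite('pics/a.png',cv2.resize(a,None,fx=3,fy=3,interpolation=cv2.INTER_CUBIC))
cv2.imwrite('pics/b.png',cv2.resize(b,None,fx=2.7,fy=2.7,interpolation=cv2.INTER_CUBIC))
```

```text
(no output)
```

View pics/a.png

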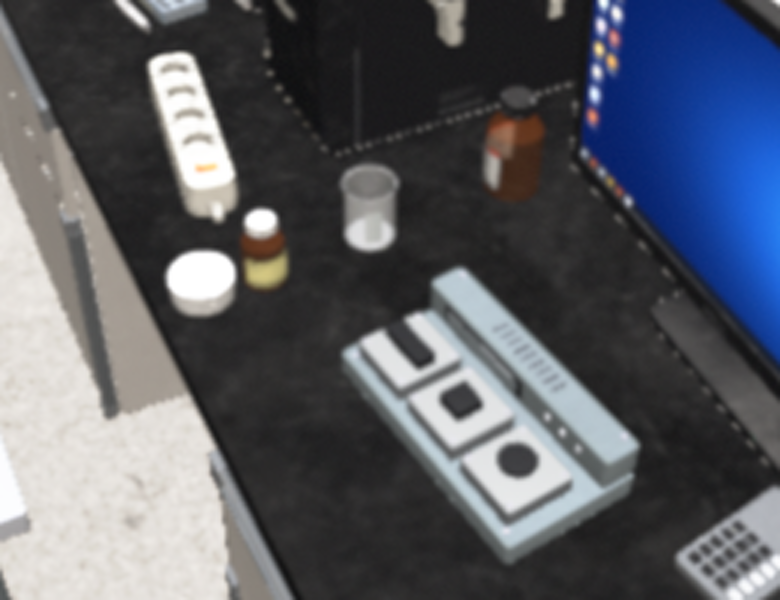

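View pics/b.png

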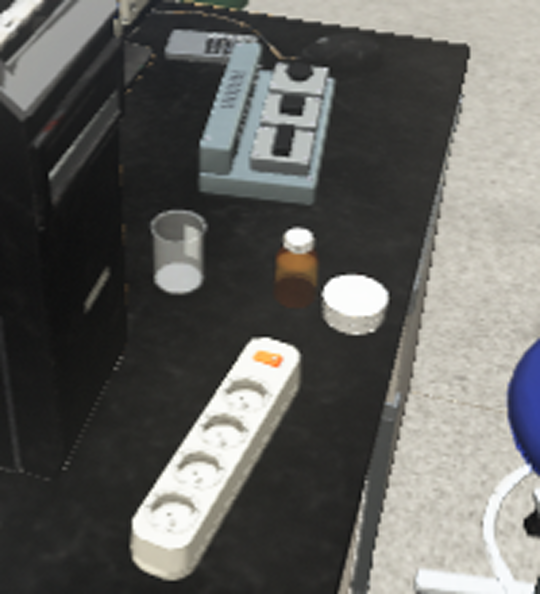

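```bash
cat > fit.py <<'E'
from h import *
from scipy.optimize import minimize
np.set_printoptions(precision=4,suppress=True)
F={n:arm.grab_frame(n) for n in('scene','side')}
def tri(ua,ub):
    L=[]
    for f,u in zip(F.values(),(ua,ub)):
        p=onplane(f,[u],0)[0];c=np.array(f['position']);d=(p-c)/np.linalg.norm(p-c);L.append((c,np.eye(3)-np.outer(d,d)))
    return np.linalg.solve(sum(P for _,P in L),sum(P@c for c,P in L))
def cen(n,uv,kind,r=12):
    im=F[n]['color'].astype(int);u,v=map(round,uv);w=im[v-r:v+r+1,u-r:u+r+1]
    m=(w[...,0]-w[...,2]>60) if kind=='o' else (w.sum(2)<200)
    k,l,s,c=cv2.connectedComponentsWithStats(m.astype(np.uint8))
    j=1+np.argmin([np.hypot(*(c[i]-r))-0.1*s[i,4] for i in range(1,k)])
    return c[j]+[u-r,v-r],s[j,4]
for name,a,b,k,r,z in [('rocker',(248,196),(349,253),'o',12,.045),('round',(352.7,293.7),(360.4,146),'d',9,.066),('bar',(316.3,254.3),(355.2,172),'d',9,.066),('square',(333.7,273.3),(358.5,158.5),'d',7,.066)]:
    (ca,na),(cb,nb)=cen('scene',a,k,r),cen('side',b,k,r)
    print(name,ca,na,cb,nb,'tri',tri(ca,cb),onplane(F['scene'],[ca],z)[0][:2],onplane(F['side'],[cb],z)[0][:2])
M={}
for n,uv in(('scene',(244,184)),('side',(340,270))):
    im=F[n]['color'];m=(im.min(2)>95).astype(np.uint8)
    if n=='side':
        m|=((im[...,0].astype(int)-im[...,2])>60).astype(np.uint8)
    k,l,s,c=cv2.connectedComponentsWithStats(m,connectivity=4);j=l[uv[1],uv[0]];M[n]=cv2.morphologyEx((l==j).astype(np.uint8),cv2.MORPH_CLOSE,np.ones((5,5)));print(n,j,s[j])
def cost(p,show=0):
    x,y,t=p;c=0
    B=np.array([[sx*.027,sy*.1345] for sx in(-1,1) for sy in(-1,1)])@np.array([[np.cos(t),np.sin(t)],[-np.sin(t),np.cos(t)]])+[x,y]
    P=np.r_[np.c_[B,np.zeros(4)],np.c_[B,np.full(4,.042)]]
    for n in M:
        h=cv2.convexHull(proj(F[n],P).astype(np.float32));g=np.zeros((400,640),np.uint8)
        cv2.fillConvexPoly(g,np.round((h)*16).astype(np.int32),1,shift=4);i=(g&M[n]).sum();c+=1-i/(g|M[n]).sum()
    return c
best=min((minimize(cost,[x0,.21,t],method='Nelder-Mead',options=dict(initial_simplex=[[x0,.21,t],[x0+.02,.21,t],[x0,.23,t],[x0,.21,t+.1]])) for x0 in(.43,.45) for t in(-.2,0,.2)),key=lambda r:r.fun)
print(best.x,best.fun)
x,y,t=best.x;print('rocker by box',x+.084*np.sin(t),y-.084*np.cos(t))
E
python3 fit.py
```

```text
rocker [247.7692 195.4615] 13 [349.     252.3617] 47 tri [0.422  0.1428 0.0418] [0.4201 0.1388] [0.4219 0.1458]
round [352.169  293.1127] 71 [361.0375 141.7   ] 160 tri [ 0.506  -0.3397  0.0738] [ 0.5069 -0.3352] [ 0.5114 -0.3556]
bar [314.75   252.6552] 116 [354.6522 171.7101] 69 tri [ 0.4889 -0.1766  0.0615] [ 0.4869 -0.1804] [ 0.4874 -0.1698]
square [333.1622 273.527 ] 74 [357.8571 158.5357] 56 tri [ 0.4986 -0.2577  0.0592] [ 0.4957 -0.2626] [ 0.4961 -0.2465]
scene 36 [ 229  157   30   57 1024]
side 77 [ 298  245   63   90 2534]
[ 0.4371  0.2314 -0.1427] 0.3444074866236788
rocker by box 0.4251544721960529 0.1483023519179682
```

View pics/wrist0.png

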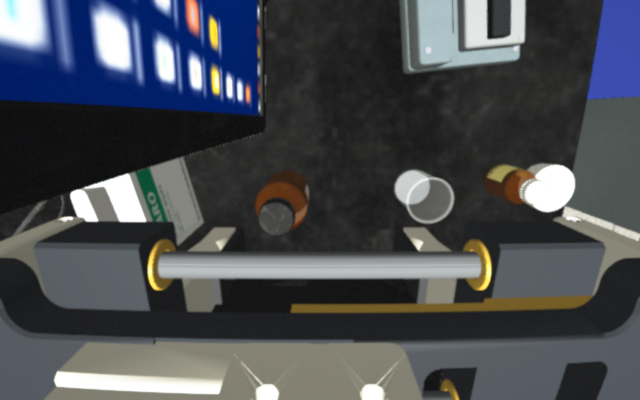

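View pics/side0.png

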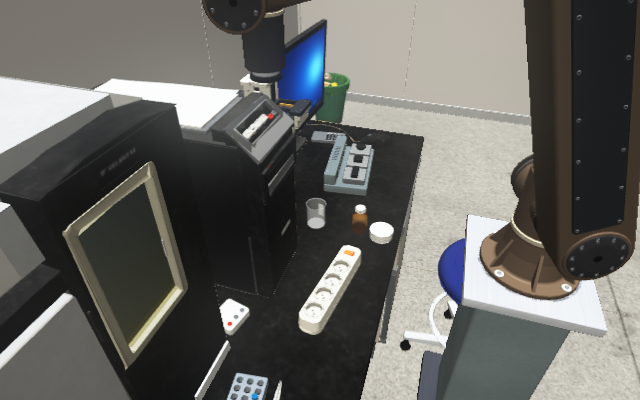

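Run:
```python
from h import *
np.set_printoptions(precision=3,suppress=True)
f=arm.grab_frame('side');print(f['shot'],arm.get_state()['t'])
print(onplane(f,[(296,243),(272,292),(305,200)],0))
f=arm.grab_frame('scene');print(onplane(f,[(180+333/3,140+153/3),(180+575/3,140+85/3)],0))
```

```text
6 2.25
[[ 0.572  0.109 -0.   ]
 [ 0.567  0.279  0.   ]
 [ 0.612 -0.074  0.   ]]
[[0.571 0.152 0.   ]
 [0.877 0.145 0.   ]]
```

>>> servo_tool --pt "1 0 36 0 0 0 0" --pt "1 0 36 0 0 0 0" --pt "1 0 36 0 0 0 0" --pt "1 0 36 0 0 0 0" --pt "1 -15 36 0 0 0 0" --pt "1 -25 36 0 0 0 0" --pt "1 -30 39 0 0 0 0" --pt "1 -30 0 0 0 0 0" --pt "1 -30 0 0 0 0 0" --pt "1 -30 0 0 0 0 0" --pt "1 -30 0 0 0 0 0" --pt "1 -20 0 0 0 0 0" --pt "1 0 0 0 0 0 0" --pt "1 0 0 0 0 0 0"

```text
t: 3.47
eef_pos: [0.4275, 0.2051, 0.1972]
ee_rot: [3.141, -0.0, -1.569]
force: [0.3, 0.4, -0.0]
width: 0.0023
gripper_force: 0.0
```

Run:
```python
from h import *
np.set_printoptions(precision=4,suppress=True)
f=arm.grab_frame('wrist');save(f,'wrist1.png');print(f['position'],f['orientation'])
for q in ['rocker_high','strip']:
    for r in arm.recognise(q,f)[:2]:
        w=world(f,r['at']);print(q,round(r['conf'],2),w,proj(f,w)[0].round())
import pickle;pickle.dump(f,open('w1.pkl','wb'))
s=arm.get_state();print(s['t'],s['eef_pos'],s['ee_rot'],s['q'],s['force'])
```

```text
[0.4275 0.1345 0.3857] [ 2.8782  0.0001 -3.1398]
rocker_high 0.78 [0.4296 0.1884 0.0439] [317. 166.]
strip 0.9 [0.4332 0.1897 0.042 ] [314. 167.]
3.6167 [0.4276 0.2036 0.1973] [ 3.1415 -0.     -1.5712] [ 0.8612  0.0212 -0.4144 -0.0001 -1.1352 -0.8616] [-0.1235  0.0645 -0.0023]
```

View pics/wrist1.png

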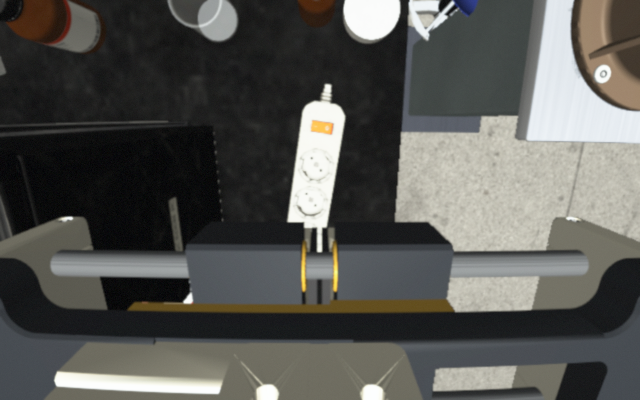

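Run:
```python
from h import *
import pickle
np.set_printoptions(precision=4,suppress=True)
f=pickle.load(open('w1.pkl','rb'));im=f['color'].astype(int)
m=(im[...,0]-im[...,2]>70)&(im[...,0]>150);m[:110]=0;m[145:]=0;m[:,:290]=0;m[:,355:]=0
p=np.argwhere(m)[:,::-1];c=p.mean(0);print(c,len(p),p.min(0),p.max(0))
print('rocker',onplane(f,[c],.045)[0],onplane(f,[c],.0425)[0])
r=cv2.minAreaRect(p.astype(np.float32));bx=onplane(f,cv2.boxPoints(r),.045)[:,:2];print(bx,np.linalg.norm(np.diff(bx,axis=0),axis=1))
w=(im.min(2)>120);L=[];Rr=[]
for v in range(125,216,3):
    row=w[v,270:370];x=np.flatnonzero(row)+270;L.append((x.min(),v));Rr.append((x.max()+1,v))
for E in(L,Rr):
    P=onplane(f,np.array(E,float),.042)[:,:2];k,b=np.polyfit(P[:,1],P[:,0],1);print('edge yaw',-np.arctan(k),'x at y=.143',k*.143+b,np.std(P[:,0]-k*P[:,1]-b), P[0],P[-1])
```

```text
[321.4322 126.7839] 236 [311 120] [332 133]
rocker [0.4249 0.1428 0.045 ] [0.4248 0.1429 0.0425]
[[0.4378 0.1473]
 [0.4358 0.1349]
 [0.4118 0.1385]
 [0.4135 0.1509]] [0.0125 0.0243 0.0125]
edge yaw -0.15370319932878904 x at y=.143 0.4495890849290223 0.0003374952564926868 [0.4495 0.1409] [0.4661 0.2501]
edge yaw -0.1526361176042786 x at y=.143 0.3987364681633468 0.00034382734535789923 [0.3988 0.1408] [0.415 0.25 ]
```

>>> servo_tool --pt "1 30 9 0 0 0 0" --pt "1 28 9 0 0 0 0" --pt "1 0 0 9 0 0 -6.77" --pt "1 0 0 9 0 0 -6.77" --pt "1 0 0 9 0 0 -6.77" --pt "1 0 0 9 0 0 -6.77" --pt "1 0 0 9 0 0 -6.77" --pt "1 0 0 9 0 0 -6.77" --pt "1 0 0 9 0 0 -6.77" --pt "1 0 0 9 0 0 -6.77" --pt "1 0 0 9 0 0 -6.77" --pt "1 0 0 9 0 0 -6.77" --pt "1 0 0 9 0 0 -6.77" --pt "1 0 0 9 0 0 -6.77" --pt "1 0 0 0 0 0 0" --pt "1 0 0 0 0 0 0"

```text
t: 4.95
eef_pos: [0.4096, 0.1453, 0.0893]
ee_rot: [3.141, 0.0, -0.158]
force: [-0.5, -0.3, -0.2]
width: 0.0005
gripper_force: 0.0
```

```bash
cat > go.py <<'E'
import sys
from h import *
np.set_printoptions(precision=2,suppress=True)
s=arm.get_state();M=rot(s['ee_rot']);t=np.array(list(map(float,sys.argv[1:4])))
print('t',s['t'],'tool shift mm',M.T@(t-s['eef_pos'])*1000,'yaw turn about tool z deg',-np.degrees((float(sys.argv[4])-s['ee_rot'][2])),np.array(s['eef_pos'])*1000,s['force'])
E
python3 go.py .409 .1452 .055 -.153
```

```text
t 4.95 tool shift mm [-0.61  0.18 34.31] yaw turn about tool z deg -0.2656125089881227 [409.65 145.3   89.31] [-0.48 -0.31 -0.23]
```

>>> servo_tool --pt "1 0 0 12 0 0 0" --pt "1 0 0 12 0 0 0" --pt "1 0 0 10 0 0 0" --pt "1 0 0 4 0 0 0" --pt "1 0 0 2 0 0 0" --pt "1 0 0 2 0 0 0" --pt "1 0 0 2 0 0 0" --pt "1 0 0 1 0 0 0" --pt "1 0 0 1 0 0 0" --pt "1 0 0 0 0 0 0"

```text
t: 5.78
eef_pos: [0.4098, 0.1462, 0.0433]
ee_rot: [-3.141, -0.0, -0.153]
force: [-0.2, 0.4, -0.7]
width: 0.0002
gripper_force: 0.0
```

>>> servo_tool --pt "1 0 0 1 0 0 0" --pt "1 0 0 1 0 0 0" --pt "1 0 0 1 0 0 0" --pt "1 0 0 0 0 0 0" --pt "1 0 0 0 0 0 0"

```text
t: 6.2
eef_pos: [0.4097, 0.1461, 0.0402]
ee_rot: [3.141, 0.0, -0.153]
force: [-0.4, 0.3, 0.2]
width: 0.0003
gripper_force: 0.0
```

>>> servo_tool --pt "1 0 0 1 0 0 0" --pt "1 0 0 1 0 0 0" --pt "1 0 0 0 0 0 0"

```text
t: 6.45
eef_pos: [0.4096, 0.1461, 0.0381]
ee_rot: [3.141, 0.0, -0.153]
force: [0.3, 0.6, -1.4]
width: 0.0005
gripper_force: 0.0
```

Run:
```python
from h import *
import pickle
s=arm.get_state();print(s['t'],s['eef_pos'],s['force'],s['moment'])
fs=[arm.grab_frame(n) for n in('side','wrist','scene')]
pickle.dump(fs,open('p2.pkl','wb'))
for f in fs: print(proj(f,[[.409,.1452,.042]]))
a=cv2.resize(fs[0]['color'][200:300,290:410],None,fx=3.3,fy=3.3,interpolation=cv2.INTER_CUBIC)
b=cv2.resize(fs[2]['color'][150:250,190:310],None,fx=3.3,fy=3.3,interpolation=cv2.INTER_CUBIC)
cv2.imwrite('pics/c.png',np.hstack([a,b])[:,:,::-1])
```

```text
6.45 [0.40963137 0.14607335 0.03807997] [ 0.28813307  0.58231185 -1.44198783] [-0.10274245  0.08554386 -0.04922736]
[[354.2710928 254.2720161]]
[[319.73894209 226.84460852]]
[[243.70227077 196.04245189]]
```

View pics/c.png

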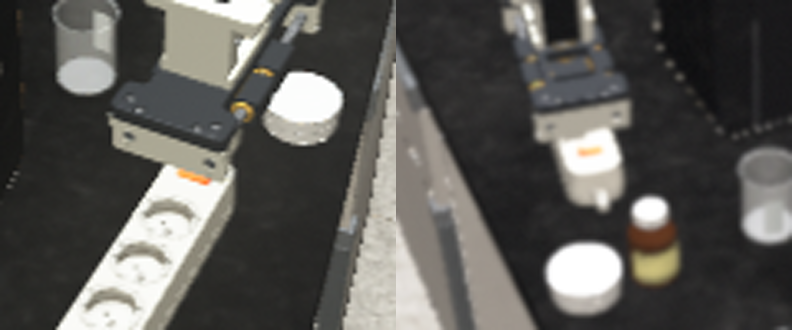

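Run:
```python
from h import *
import pickle
fs=pickle.load(open('p2.pkl','rb'))
c=[]
for f,(u,v) in zip(fs,[(352,250),(320,200),(246,194)]):
    if u==320: continue
    r=22
    a=f['color'][v-r:v+r,u-r:u+r].astype(float);a=(np.clip(a/255,0,1)**1.8*255).astype(np.uint8)
    c.append(cv2.resize(a,(396,396),interpolation=cv2.INTER_NEAREST))
cv2.imwrite('pics/d.png',np.hstack(c)[:,:,::-1])
for f in fs:
    im=f['color'].astype(int);m=(im[...,0]-im[...,2]>60);q=proj(f,[[.4248,.1428,.045]])[0];
    p=np.argwhere(m)[:,::-1];p=p[np.hypot(*(p-q).T)<14];print(q,len(p),p.mean(0) if len(p) else '')
    print(' tcp now',proj(f,[[.4096,.1461,.0381],[.4096,.1461,.1]]))
```

```text
[348.15827021 251.26702873] 26 [348.26923077 253.23076923]
 tcp now [[353.8504655  255.65096478]
 [355.23717498 236.25178802]]
[319.71241667 205.52952449] 494 [319.55060729 205.27327935]
 tcp now [[318.30128111 224.19848396]
 [318.07089582 268.78907725]]
[248.74903715 194.30212946] 13 [247.76923077 195.46153846]
 tcp now [[243.90166866 196.80392887]
 [242.04622127 180.74687762]]
```

View pics/d.png

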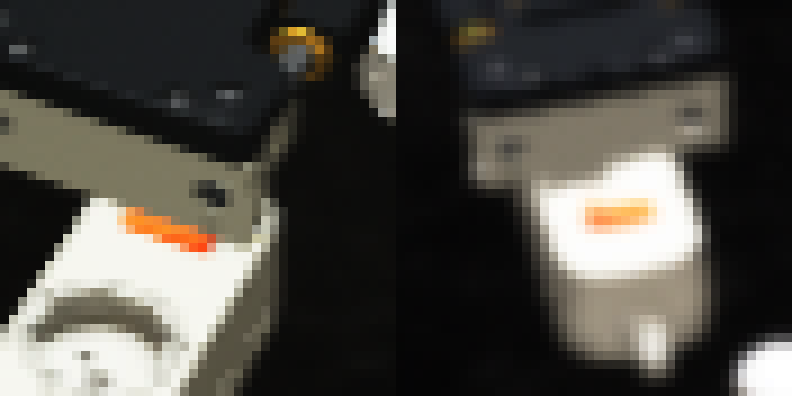

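Run:
```python
from h import *
import pickle
np.set_printoptions(precision=4,suppress=True)
f=pickle.load(open('p2.pkl','rb'))[1]
im=f['color'].astype(int);m=(im[...,0]-im[...,2]>60);m[:180]=0;m[235:]=0;m[:,:290]=0;m[:,350:]=0
p=np.argwhere(m)[:,::-1];print(p.min(0),p.max(0));print(onplane(f,[(319.5,p[:,1].min()),(319.5,p[:,1].max()+1)],.045))
for x in(-12,0,12):
    print(x,proj(f,[[.4248+.988e-3*x,.1428-.152e-3*x,z] for z in(.042,.047)]))
cv2.imwrite('pics/e.png',cv2.resize(f['color'][160:300,240:400,::-1],None,fx=4.2,fy=4.2,interpolation=cv2.INTER_CUBIC))
```

```text
[310 187] [329 223]
[[0.4371 0.141  0.045 ]
 [0.4122 0.1449 0.045 ]]
-12 [[319.6954 221.2969]
 [319.7168 223.8855]]
0 [[319.6994 204.2259]
 [319.7213 206.4209]]
12 [[319.7034 186.5838]
 [319.7257 188.3546]]
```

View pics/e.png

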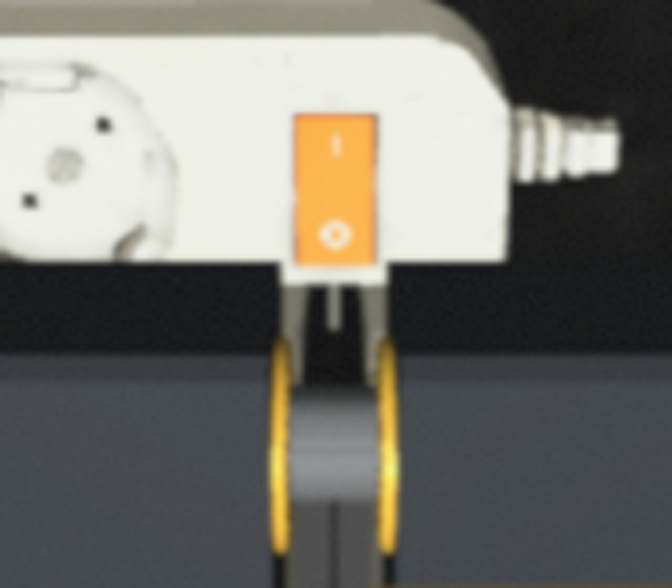

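Run:
```python
from h import *
import pickle
np.set_printoptions(precision=4,suppress=True)
fs=pickle.load(open('p2.pkl','rb'))
for z in(.09,.104,.125):
    p=onplane(fs[2],[(232.8,192.5),(261,188.7)],z);q=onplane(fs[0],[(359.4,255.2),(330,249)],z)
    print(z,p[:,:2],np.linalg.norm(p[0]-p[1]),q[:,:2])
f=fs[1];print(f['position'],f['orientation'])
print(proj(f,[[.4096+.0095*.988,.1461,z] for z in(.038,.045,.055,.065)]))
a=f['color'][200:270,295:345];print(a[::3,[4,10,14,18,22,25,28,32,36,42]].astype(int).sum(2))
```

```text
0.09 [[0.3698 0.1173]
 [0.4505 0.0979]] 0.08292381205740967 [[0.388  0.1931]
 [0.4556 0.1941]]
0.104 [[0.3656 0.1   ]
 [0.4448 0.081 ]] 0.08145376697405005 [[0.3855 0.2072]
 [0.4516 0.2082]]
0.125 [[0.3592 0.0742]
 [0.4362 0.0556]] 0.07924869934901056 [[0.3817 0.2285]
 [0.4456 0.2294]]
[0.4789 0.135  0.2266] [ 2.8776 -0.0007 -1.7238]
[[316.1942 211.3514]
 [316.1006 214.6181]
 [315.9548 219.7052]
 [315.7928 225.3614]]
[[710 709 615 508 510 512 512 508 698 710]
 [711 711 618 511 511 510 513 509 700 709]
 [711 711 651 511 510 510 514 505 698 711]
 [712 708 618 510 516 513 514 505 692 710]
 [708 703 602 511 537 595 518 507 682 710]
 [711 707 590 511 688 595 611 508 679 710]
 [713 706 586 510 583 660 534 507 684 711]
 [641 639 608 514 518 517 517 513 662 640]
 [ 80 126 692 673 659 660 669 690 577  75]
 [ 90 103 572 470 446 509 445 608 455  85]
 [ 77  88 341 178 151 309  62 325 270  67]
 [ 79  90 347 123 145 309  77 309 268  78]
 [ 77  87 346 107 146 299  60 285 271  70]
 [ 73  81 334  86  74  97  74 267 296  80]
 [ 73 146 280  88  66  69  65 281 236  76]
 [176 239 272  79  72  66  64 282 303 171]
 [182 287 262  73  57  73  64 261 360 187]
 [213 328 234  89  88  97  89 191 395 214]
 [228 363 216 183 182 180 186 183 419 221]
 [230 403 306 300 298 293 297 296 468 222]
 [226 429 348 366 369 369 367 364 456 225]
 [227 456 374 396 399 398 396 396 455 228]
 [226 503 391 421 422 424 421 421 525 224]
 [228 540 426 438 438 440 441 438 521 227]]
```

>>> servo_tool --pt "1 0 0 2 0 0 0" --pt "1 0 0 2 0 0 0" --pt "1 0 0 2 0 0 0" --pt "1 0 0 0 0 0 0"

```text
t: 6.93
eef_pos: [0.4095, 0.1459, 0.0318]
ee_rot: [3.141, 0.001, -0.153]
force: [0.3, 0.5, 0.3]
width: 0.0004
gripper_force: 0.0
```

```bash
cat > lk.py <<'E'
from h import *
s=arm.get_state();f=arm.grab_frame('wrist')
im=f['color'].astype(int);m=(im[...,0]-im[...,2]>60);q=proj(f,[[.4248,.1428,.045]])[0]
m[:150]=0;m[240:]=0;m[:,:285]=0;m[:,:285]=0;m[:,355:]=0
p=np.argwhere(m)[:,::-1];print(s['t'],s['eef_pos'][2],np.round(s['force'],1),np.round(s['moment'],2),np.round(s['joint_efforts'],2));print(q,len(p),p.min(0),p.max(0),'pred ends',proj(f,[[.4248+.988e-3*x,.1428-.152e-3*x,.045] for x in(-12,12)])[:,1])
E
python3 lk.py
```

```text
6.9333 0.03177930787064824 [0.3 0.5 0.3] [-0.09  0.13 -0.01] [ 3.000e-02 -3.272e+01  2.027e+01  4.810e+00  1.900e-01  0.000e+00]
[319.44927615 208.1827711 ] 743 [310 189] [329 226] pred ends [226.01180392 189.72207643]
```

>>> servo_tool --pt "1 0 0 2 0 0 0" --pt "1 0 0 2 0 0 0" --pt "1 0 0 1 0 0 0" --pt "1 0 0 0 0 0 0"

```text
t: 7.32
eef_pos: [0.4096, 0.146, 0.027]
ee_rot: [3.141, 0.0, -0.153]
force: [-0.5, 0.0, 0.4]
width: 0.0003
gripper_force: 0.0
```

```bash
python3 lk.py
```

```text
7.3167 0.02697051174390047 [-0.5  0.   0.4] [-0.12  0.02  0.05] [ 1.000e-02 -3.297e+01  1.985e+01  4.700e+00  1.500e-01  0.000e+00]
[319.6262235  210.64429703] 752 [309 191] [329 228] pred ends [228.88136645 191.74175676]
```

Run:
```python
from h import *
f=arm.grab_frame('wrist');print(f['K'][0][0],f['K'][1][1])
a=f['color'][180:270,260:380];a=(255*(a/255.)**.6).astype(np.uint8)
a=cv2.resize(a[...,::-1],None,fx=6.5,fy=6.5,interpolation=cv2.INTER_CUBIC)
b=cv2.imread('pics/wrist0.png')[190:270,180:460];b=cv2.resize(b,None,fx=2,fy=2)
cv2.imwrite('pics/f.png',a);cv2.imwrite('pics/g.png',b)
```

```text
290.3724599074617 290.3724599074617
```

View pics/f.png

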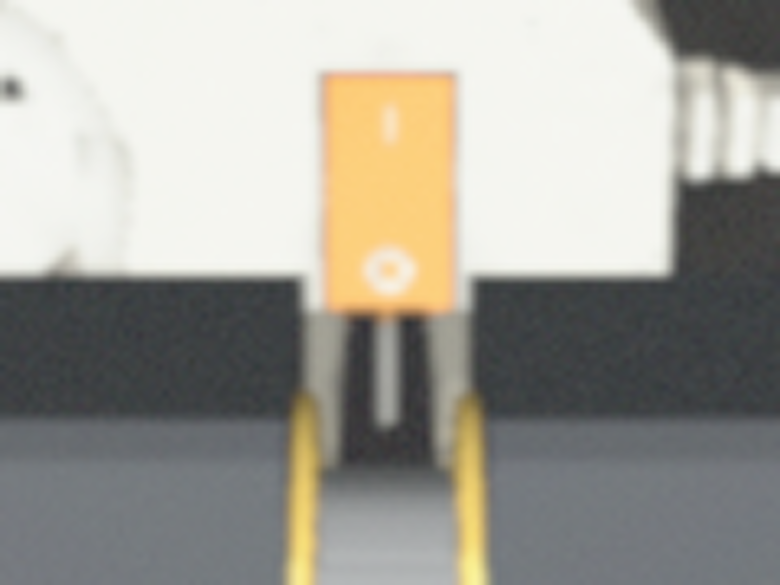

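>>> servo_tool --pt "1 0 0 2 0 0 0" --pt "1 0 0 2 0 0 0" --pt "1 0 0 2 0 0 0" --pt "1 0 0 0 0 0 0"

```text
t: 7.75
eef_pos: [0.4095, 0.1459, 0.0208]
ee_rot: [3.141, 0.001, -0.153]
force: [-1.0, -0.3, 0.4]
width: 0.0008
gripper_force: 0.0
```

```bash
python3 lk.py
```

```text
7.75 0.020805743194882154 [-1.  -0.3  0.4] [-0.1   0.08 -0.02] [ 3.000e-02 -3.349e+01  1.952e+01  4.630e+00  1.900e-01  0.000e+00]
[319.52954276 213.68401089] 724 [309 193] [329 232] pred ends [232.47818541 194.17593654]
```

>>> servo_tool --pt "1 0 0 2 0 0 0" --pt "1 0 0 1 0 0 0" --pt "1 0 0 1 0 0 0" --pt "1 0 0 0 0 0 0"

```text
t: 8.13
eef_pos: [0.4096, 0.1461, 0.0172]
ee_rot: [3.141, 0.0, -0.153]
force: [-2.4, 0.4, 1.4]
width: 0.0006
gripper_force: 0.9
```

```bash
python3 lk.py
```

```text
8.1333 0.017158768740721052 [-2.4  0.4  1.4] [0.12 0.6  0.  ] [ -0.51 -32.81  18.96   4.76   0.36  -0.  ]
[319.87554163 215.77495031] 726 [309 195] [330 235] pred ends [234.91125666 195.894321  ]
```

Run:
```python
from h import *
f=arm.grab_frame('wrist');im=f['color'].astype(int)
for v in range(190,246,1 if 0 else 2): print(v,*[tuple(im[v,u]) for u in (306,312,319,326,332)])
print(proj(f,[[.4248+.988e-3*x,.1428-.152e-3*x,z] for x in(-12,12) for z in(.042,.047,.05)])[:,1])
```

```text
190 (np.int64(238), np.int64(239), np.int64(230)) (np.int64(238), np.int64(239), np.int64(230)) (np.int64(233), np.int64(234), np.int64(224)) (np.int64(239), np.int64(240), np.int64(232)) (np.int64(239), np.int64(240), np.int64(232))
192 (np.int64(238), np.int64(240), np.int64(231)) (np.int64(237), np.int64(238), np.int64(230)) (np.int64(231), np.int64(233), np.int64(223)) (np.int64(238), np.int64(239), np.int64(230)) (np.int64(238), np.int64(239), np.int64(231))
194 (np.int64(237), np.int64(238), np.int64(229)) (np.int64(222), np.int64(216), np.int64(200)) (np.int64(220), np.int64(212), np.int64(197)) (np.int64(221), np.int64(217), np.int64(203)) (np.int64(236), np.int64(237), np.int64(228))
196 (np.int64(237), np.int64(239), np.int64(230)) (np.int64(247), np.int64(141), np.int64(59)) (np.int64(247), np.int64(142), np.int64(61)) (np.int64(246), np.int64(143), np.int64(63)) (np.int64(232), np.int64(232), np.int64(224))
198 (np.int64(238), np.int64(239), np.int64(230)) (np.int64(251), np.int64(174), np.int64(70)) (np.int64(252), np.int64(177), np.int64(74)) (np.int64(251), np.int64(17
[... 4671 characters left out ...]
.int64(55), np.int64(55), np.int64(51)) (np.int64(121), np.int64(122), np.int64(116)) (np.int64(58), np.int64(58), np.int64(52)) (np.int64(69), np.int64(61), np.int64(39))
242 (np.int64(93), np.int64(74), np.int64(30)) (np.int64(53), np.int64(52), np.int64(48)) (np.int64(122), np.int64(123), np.int64(117)) (np.int64(58), np.int64(57), np.int64(52)) (np.int64(99), np.int64(78), np.int64(28))
244 (np.int64(128), np.int64(101), np.int64(38)) (np.int64(52), np.int64(52), np.int64(47)) (np.int64(122), np.int64(123), np.int64(117)) (np.int64(56), np.int64(54), np.int64(50)) (np.int64(136), np.int64(107), np.int64(38))
[233.00572493 236.22837228 238.25032584 194.59719091 196.82147112
 198.21988683]
```

>>> servo_tool --pt "1 0 0 1 0 0 0" --pt "1 0 0 1 0 0 0" --pt "1 0 0 1 0 0 0" --pt "1 0 0 0 0 0 0"

```text
t: 8.57
eef_pos: [0.4092, 0.146, 0.0143]
ee_rot: [3.141, 0.001, -0.153]
force: [-5.0, 1.2, 5.8]
width: 0.0003
gripper_force: 3.3
```

```bash
python3 lk.py
```

```text
8.5667 0.014281671363044188 [-5.   1.2  5.8] [0.23 1.82 0.05] [ -1.11 -31.94  19.16   5.08   1.03  -0.  ]
[319.56406747 216.83295488] 732 [308 194] [330 235] pred ends [236.26960284 196.6244151 ]
```

>>> servo_tool --pt "1 -0.5 0 1 0 0 0" --pt "1 -0.5 0 1 0 0 0" --pt "1 0 0 0 0 0 0"

```text
t: 8.87
eef_pos: [0.4092, 0.1462, 0.0136]
ee_rot: [3.141, -0.001, -0.152]
force: [-7.0, -4.5, 23.2]
width: 0.0006
gripper_force: 11.9
```

```bash
python3 lk.py
python3 - <<'E'
from h import *
f=arm.grab_frame('wrist');im=f['color'].astype(int);a=im[...,0]-im[...,2]
print([ (v,a[v,314],a[v,324]) for v in range(188,232,2)])
w=im.min(2)>150
for u in(270,300,340): 
    v=np.flatnonzero(w[100:221,u])+100;print(u,v.min(),onplane(f,[(u,v.min())],.042)[0])
E
```

```text
8.8667 0.013583138542712953 [-7.  -4.5 23.2] [-1.41  2.18 -0.06] [ 5.700e-01 -2.533e+01  1.719e+01  3.190e+00  2.610e+00  1.000e-02]
[319.90354514 217.08984708] 729 [309 195] [331 235] pred ends [236.61070707 196.7949183 ]
[(188, np.int64(7), np.int64(7)), (190, np.int64(8), np.int64(8)), (192, np.int64(8), np.int64(8)), (194, np.int64(44), np.int64(22)), (196, np.int64(218), np.int64(217)), (198, np.int64(224), np.int64(226)), (200, np.int64(204), np.int64(198)), (202, np.int64(195), np.int64(193)), (204, np.int64(195), np.int64(193)), (206, np.int64(194), np.int64(193)), (208, np.int64(193), np.int64(194)), (210, np.int64(193), np.int64(193)), (212, np.int64(193), np.int64(194)), (214, np.int64(190), np.int64(191)), (216, np.int64(191), np.int64(193)), (218, np.int64(191), np.int64(192)), (220, np.int64(192), np.int64(190)), (222, np.int64(190), np.int64(190)), (224, np.int64(191), np.int64(188)), (226, np.int64(185), np.int64(160)), (228, np.int64(52), np.int64(37)), (230, np.int64(9), np.int64(10))]
270 173 [0.4537046  0.16662451 0.042     ]
300 173 [0.45114397 0.15002434 0.042     ]
340 172 [0.44831745 0.12784782 0.042     ]
```

>>> servo_tool --pt "1 0 0 -10 0 0 0" --pt "1 0 0 -30 0 0 0" --pt "1 0 0 -30 0 0 0" --pt "1 0 0 -30 0 0 0" --pt "1 0 0 0 0 0 0"

```text
t: 9.38
eef_pos: [0.4118, 0.1484, 0.1177]
ee_rot: [-3.135, -0.007, -0.152]
force: [0.3, 0.4, -0.2]
width: 0.0006
gripper_force: 0.0
```

Run:
```python
from h import *
s=arm.get_state();print(s['t'],s['eef_pos'],s['force'])
f=arm.grab_frame('wrist');q=proj(f,[[.4248,.1428,.045]])[0];print(q,f['position'])
u,v=q.round().astype(int);a=f['color'][v-25:v+35,u-40:u+40,::-1]
b=cv2.imread('pics/wrist1.png')[97:157,282:362]
cv2.imwrite('pics/i.png',np.hstack([cv2.resize(x,(400,300),interpolation=cv2.INTER_CUBIC) for x in(a,b)]))
```

```text
9.3833 [0.41179133 0.14841837 0.11769383] [ 0.31930444  0.44552625 -0.20355655]
[322.84079602 182.9258559 ] [0.47958171 0.13642512 0.30662936]
```

View pics/i.png

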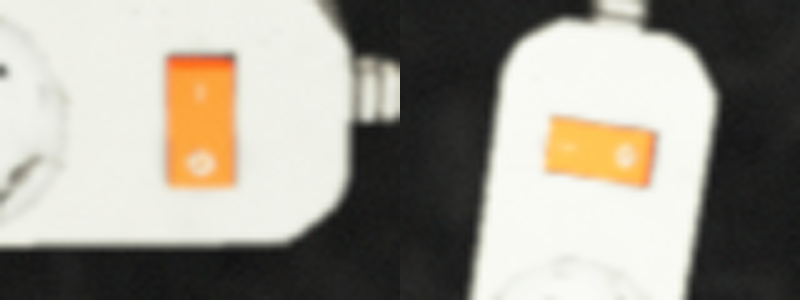

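The rocker (orange, left half near (200,120)) now shows its red end face on the far side, where before it showed on the near side (right half, near (650,160)). It has tipped on. Contact on the strip top also shows the fingertips sit about 28 mm short of the reported TCP. Next, the console.

>>> servo_tool --pt "1 5 28 0 0 0 0" --pt "1 6 28 0 0 0 0" --pt "1 6 28 0 0 0 0" --pt "1 6 28 0 0 0 0" --pt "1 6 28 0 0 0 0" --pt "1 6 29 0 0 0 0" --pt "1 6 29 0 0 0 0" --pt "1 6 29 0 0 0 0" --pt "1 6 29 0 0 0 0" --pt "1 6 29 0 0 0 0" --pt "1 6 29 0 0 0 0" --pt "1 6 29 0 0 0 0" --pt "1 6 29 0 0 0 0" --pt "1 6 28 0 0 0 0" --pt "1 0 0 0 0 0 -5" --pt "1 0 0 0 0 0 -5" --pt "1 0 0 0 0 0 -4.5" --pt "1 0 0 0 0 0 0" --pt "1 0 0 0 0 0 0"

```text
t: 11.02
eef_pos: [0.4293, -0.2616, 0.1114]
ee_rot: [-3.141, 0.001, 0.098]
force: [0.4, -0.3, -0.3]
width: 0.0005
gripper_force: 0.0
```

Run:
```python
from h import *
import pickle
np.set_printoptions(precision=4,suppress=True)
s=arm.get_state();print(s['t'],s['eef_pos'],s['ee_rot'])
f=arm.grab_frame('wrist');pickle.dump(f,open('w3.pkl','wb'));print(f['position'])
for q in ['start_key_top','purge_key_top','stop_key_top']:
    for r in arm.recognise(q,f)[:1]:
        w=world(f,r['at']);print(q,round(r['conf'],2),w,proj(f,w)[0].round())
im=f['color'].astype(int)
for n,w in dict(round=(.506,-.337,.066),bar=(.489,-.176,.066),sq=(.498,-.256,.066)).items():
    q=proj(f,[w])[0];print(n,'expected',q)
m=(im.max(2)<70).astype(np.uint8)
k,l,st,c=cv2.connectedComponentsWithStats(m)
for j in range(1,k):
    if 200<st[j,4]<6000:
        P=onplane(f,np.argwhere(l==j)[:,::-1].astype(float),.066)[:,:2]
        r=cv2.minAreaRect((P*1000).astype(np.float32));print(c[j],st[j],P.mean(0),r)
```

```text
11.0167 [ 0.4293 -0.2616  0.1114] [-3.1411  0.0013  0.0975]
[ 0.4992 -0.2553  0.2998]
start_key_top 0.78 [ 0.5084 -0.3326  0.0685] [420. 117.]
purge_key_top 0.97 [ 0.4966 -0.178   0.0659] [220. 113.]
stop_key_top 0.59 [ 0.4995 -0.2553  0.069 ] [319. 118.]
round expected [423.427  120.8386]
bar expected [217.4567 122.4769]
sq expected [319.8283 120.4851]
[424.4688 118.6745] [398  97  40  40 642] [ 0.5077 -0.3375] ((507.0843811035156, -333.2425231933594), (25.85679054260254, 31.59256362915039), 35.821632385253906)
[496.0467 284.2451] [ 446  277   93   17 1134] [ 0.3686 -0.4339] ((367.4448547363281, -429.6405944824219), (17.1317081451416, 88.52244567871094), 4.2197265625)
[582.0474 380.734 ] [ 555  361   53   39 1583] [ 0.257  -0.5679] ((255.9886474609375, -568.6259155273438), (56.144798278808594, 52.710166931152344), 5.79401159286499)
[484.875  391.6156] [430 387 108   9 424] [ 0.2386 -0.4595] ((238.54660034179688, -458.87384033203125), (6.57568359375, 119.75424194335938), 6.093723773956299)
```

Run:
```python
from h import *
import pickle
np.set_printoptions(precision=4,suppress=True)
f=pickle.load(open('w3.pkl','rb'));im=f['color'].astype(int)
for n,(u,v) in dict(round=(420,118),bar=(220,114),sq=(319,118)).items():
  for th in(110,150):
    m=np.zeros((400,640),np.uint8);s=np.s_[v-38:v+38,u-44:u+44];m[s]=im[s].max(2)<th
    k,l,st,c=cv2.connectedComponentsWithStats(m);j=1+st[1:,4].argmax()
    P=onplane(f,np.argwhere(l==j)[:,::-1].astype(float),.066)[:,:2];r=cv2.minAreaRect((P*1000).astype(np.float32))
    print(n,th,c[j],st[j],P.mean(0),r)
```

```text
round 110 [417.5473 115.5695] [ 397   95   42   42 1396] [ 0.5094 -0.3317] ((509.2685546875, -331.7397155761719), (31.35596466064453, 32.438865661621094), 9.207830429077148)
round 150 [417.6322 115.6001] [ 396   94   44   44 1468] [ 0.5094 -0.3317] ((509.3117370605469, -331.701904296875), (33.03496551513672, 32.85158920288086), 53.38149642944336)
bar 110 [225.7114 119.4997] [ 192  107   68   26 1611] [ 0.4918 -0.1824] ((491.73651123046875, -182.35598754882812), (18.563798904418945, 52.379417419433594), 6.259522914886475)
bar 150 [225.4601 119.5434] [ 192  107   68   27 1693] [ 0.4918 -0.1822] ((491.7133483886719, -182.1842803955078), (19.46432113647461, 53.09684371948242), 6.667859077453613)
sq 110 [320.8313 117.1196] [ 304  100   34   36 1162] [ 0.5006 -0.2565] ((500.17169189453125, -256.3210754394531), (26.4765682220459, 25.700416564941406), 6.413608551025391)
sq 150 [321.0493 117.3291] [ 304   99   35   37 1258] [ 0.5004 -0.2567] ((500.5334777832031, -256.6754150390625), (27.220840454101562, 26.822446823120117), 5.637070655822754)
```

>>> servo_tool --pt "1 14.6 15.5 0 0 0 -0.5" --pt "1 14.6 15.5 0 0 0 -0.5" --pt "1 14.6 15.5 0 0 0 0" --pt "1 14.5 15.5 0 0 0 0" --pt "1 14.5 15.5 0 0 0 0" --pt "1 0 0 15 0 0 0" --pt "1 0 0 20 0 0 0" --pt "1 0 0 18 0 0 0" --pt "1 0 0 10 0 0 0" --pt "1 0 0 4 0 0 0" --pt "1 0 0 0 0 0 0" --pt "1 0 0 0 0 0 0"

```text
t: 12.22
eef_pos: [0.5114, -0.3306, 0.0459]
ee_rot: [3.141, -0.001, 0.118]
force: [0.8, -0.1, 0.4]
width: 0.0003
gripper_force: 0.0
```

```bash
python3 go.py .5093 -.3317 .0306 .115
```

```text
t 12.2167 tool shift mm [-2.2   0.8  15.35] yaw turn about tool z deg 0.1646880136788426 [ 511.38 -330.64   45.95] [ 0.78 -0.07  0.36]
```

>>> servo_tool --pt "1 -2 1 4 0 0 0" --pt "1 0 0 3 0 0 0" --pt "1 0 0 2 0 0 0" --pt "1 0 0 1.5 0 0 0" --pt "1 0 0 1.5 0 0 0" --pt "1 0 0 1 0 0 0" --pt "1 0 0 1 0 0 0" --pt "1 0 0 0.5 0 0 0" --pt "1 0 0 0 0 0 0"

```text
t: 12.97
eef_pos: [0.5092, -0.3318, 0.0308]
ee_rot: [3.141, -0.0, 0.118]
force: [-0.4, 0.3, 3.4]
width: 0.0004
gripper_force: 1.3
```

>>> servo_tool --pt "1 0 0 0.7 0 0 0" --pt "1 0 0 0.7 0 0 0" --pt "1 0 0 0 0 0 0"

```text
t: 13.22
eef_pos: [0.5092, -0.3319, 0.03]
ee_rot: [3.141, -0.0, 0.118]
force: [-2.2, 0.8, 8.1]
width: 0.0005
gripper_force: 4.2
```

>>> servo_tool --pt "1 0 0 0.7 0 0 0" --pt "1 0 0 0 0 0 0" --pt "1 0 0 0 0 0 0"

```text
t: 13.47
eef_pos: [0.5092, -0.3319, 0.0299]
ee_rot: [3.141, -0.001, 0.118]
force: [-3.5, 2.4, 13.5]
width: 0.0005
gripper_force: 6.6
```

>>> servo_tool --pt "1 0 0 -10 0 0 0" --pt "1 0 0 -20 0 0 0" --pt "1 0 0 -15 0 0 0" --pt "1 0 -25 0 0 0 0" --pt "1 0 -25 0 0 0 0" --pt "1 0 -25 0 0 0 0" --pt "1 0 -25 0 0 0 0" --pt "1 0 -25 0 0 0 0" --pt "1 0 -25.6 0 0 0 0" --pt "1 0 0 0 0 0 0" --pt "1 0 0 15 0 0 0" --pt "1 0 0 12 0 0 0" --pt "1 0 0 0 0 0 0" --pt "1 0 0 0 0 0 0"

```text
t: 14.63
eef_pos: [0.4909, -0.1823, 0.0464]
ee_rot: [-3.141, 0.002, 0.118]
force: [1.5, 0.0, -0.7]
width: 0.0005
gripper_force: 0.0
```

```bash
python3 go.py .4917 -.1823 .0302 .115
python3 - <<'E'
from h import *
f=arm.grab_frame('side');im=f['color'].astype(int).sum(2)
print(arm.get_state()['t'])
E
```

```text
t 14.6333 tool shift mm [ 0.82  0.08 16.16] yaw turn about tool z deg 0.15007156090166085 [ 490.91 -182.31   46.36] [ 1.5   0.04 -0.72]
14.6833
```

>>> servo_tool --pt "1 1 0 4 0 0 0" --pt "1 0 0 4 0 0 0" --pt "1 0 0 2 0 0 0" --pt "1 0 0 1.5 0 0 0" --pt "1 0 0 1.5 0 0 0" --pt "1 0 0 1 0 0 0" --pt "1 0 0 1 0 0 0" --pt "1 0 0 1 0 0 0" --pt "1 0 0 0.7 0 0 0" --pt "1 0 0 0 0 0 0" --pt "1 0 0 0 0 0 0"

```text
t: 15.6
eef_pos: [0.4926, -0.1822, 0.0303]
ee_rot: [3.141, -0.0, 0.118]
force: [-1.9, 0.3, 5.4]
width: 0.0006
gripper_force: 3.1
```

>>> servo_tool --pt "1 0 0 0.7 0 0 0" --pt "1 0 0 0.5 0 0 0" --pt "1 0 0 0 0 0 0" --pt "1 0 0 0 0 0 0" --pt "1 0 0 0 0 0 0" --pt "1 0 0 0 0 0 0"

```text
t: 16.1
eef_pos: [0.4926, -0.1822, 0.0299]
ee_rot: [3.141, -0.001, 0.118]
force: [-3.4, 1.5, 14.2]
width: 0.0003
gripper_force: 6.9
```

```bash
python3 -c "
from station import arm
print(arm.job_done())"
```

```text
the job is handed in; nothing more can be done
None
```

I handed the job in at about 16 s with all three steps done in order: the rocker on (seen in the wrist picture), the round key pushed to its stop, and the bar key held at its stop with about 14 N. The two key positions are judged from force and height only, and the hand-in returned no verdict.

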